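# Clip the amber bullseye segment into its bracket

### The job

Pick up the brass-framed amber bullseye segment and, dome upward, push its two ears down between the copper spring clips of the bracket on the turntable until it sits flat and fully home on the bracket's rail, then let go. Leave the green segment lying where it is.

Things in the scene. Friction and masses are not known exactly. Their poses are not given: they have to be found in the camera images.
- amber_center (a point): Centre of the amber segment: brass frame 46 (its x) x 80 (y) x 18 mm (z), lying flat, this point 9 mm up. Amber glass dome, radius 18, 10 mm high, on top. Ears jut from the middle of both ends along +y and -y: 14 mm wide (x), 10 thick, at half thickness, tips 66 mm from this point. About 0.22 kg. Same after a half turn. Room to grip it across x.
- green_center (a point): Centre of the green segment: same shape and size as the amber one, but with a green glass dome. A bystander that lies flat on the bench.
- seat (a point): Where the amber segment's centre is when home; its x, y lie along this point's x, y (either way round). It rests on a rail 30 mm wide (x), 76 long (y), top 9 mm below this point, open beside it in x for fingers. Rail and posts are fixed on an iron disc (radius 90 mm, top 31 mm below this point) that turns freely, with slight drag, about the vertical through here; its base is fixed.
- slot_mouth (a point): 34 mm above the seat, same axes: level of the top of the clips. At y = +56 and -56 mm stand 12 mm thick forked posts, a slot in each for an ear, lined with two copper clips: 38 mm apart (x) at this level, 10 mm from 22 mm lower down to the foot. A clip yields up to 12 mm (0.75 N + 0.15 N/mm). An ear may be 10 mm off in x or y. Pushing home takes 5 to 15 N; friction keeps it from dropping in.
Things that resemble listed ones, but are neither listed nor needed, are in the scene too. What is shaped like the part that bears amber_center but purple or turquoise is not meant.

How it is judged:
By the outcome, as a careful person would: the job done as asked, in the order asked, and still so for the second after the job is handed in, with the robot touching nothing.
It also fails if it takes over 38 s, if anything falls off the work surface, if the arm or the gripper's body presses on something with over 40 N, if the wrist force passes 120 N, or if a joint passes its speed limit or range.

### The arm

A 6-joint arm with a two-finger parallel gripper is mounted at the origin on the work surface. World frame = base frame: x ahead of the robot, y to its left, z up, the work surface at z = 0. Lengths are in m, angles in rad, forces in N, time in s.
With the tool pointing down it reaches from about 0.35 to 0.775 m from the base axis. Payload 5.5 kg.
Tool frame: the origin (TCP) lies at the very end of the fingers, on their centre line; the grasp point (between the pads) lies 19 mm behind it; z points along the fingers, y is the line along which they close (so a half turn about z gives the same grasp; the last joint's range is limited). The gripper opens to 85 mm and grips with 20 to 120 N. Pads are 22 mm wide; open, the fingers measure 114 mm over their backs; the gripper's body (76 mm by 85 mm) begins 54 mm behind the grasp point. The pads swing forward as they close: fully open they stand 13 mm farther back than shut.
Start: joints at [1.126, 0.313, 0.046, 1.304, 0, 1.431], TCP at [0.173, 0.549, 0.231] pointing down, gripper open.
Joint ranges: [-2.76, 2.76], [-0.86, 1.69], [-1.03, 1.26], [-2.2, 2.34], [-1.47, 1.5], [-3.14, 3.14]. Speed limits (rad/s): [2.57, 2.57, 3.14, 3.14, 3.14, 3.14].

### API

Orientations are given as a unit quaternion [w, x, y, z].
In Python, from workcell import env gives the robot as it stands. The module is installed in compiled form; this text tells all that it offers.
- The arm moves only by the tool jog_arm, never from a script. Its arguments are lists of equal length, an entry for each row: "gripper": the opening, from 0 (shut) to 1 (fully open); "offset": the shift along the world's x, y, z in cm, a list of three; "twist": the turn about the world's z in degrees. In form: {"gripper": [gripper, ...], "offset": [[dx, dy, dz], ...], "twist": [twist, ...]}. A call has exactly 8 rows; each row is the pose to reach, as a shift and turn from the pose commanded when the call began; what a row does not reach only later rows make up. A row lasts 1/8 s, in which the tool goes at most 62.5 mm and 10.7 degrees, less where a joint would pass 70% of its speed; a pose out of reach is approached as far as the arm can. A call with a gripper value outside its range is refused whole. The fingers move at their own pace and stop on an object; "squeeze" is the grip in N (left out, the last holds). Time passes only in rows, so rows that repeat a pose let the fingers close, or fill a call up. It gives the time, the measured TCP pose, the force, the opening and the grip force at its end, in the units of the state.
- env.get_state(): the state, without advancing time (a new reading comes with each control period).
- env.read_camera(name): name is "scene" or "top" or "wrist"; returns a dict with "image" (420x560x3 uint8, red, green, blue), "z_map" (420x560 float32, m along the optical axis (not along the pixel's ray), 0 where there is no reading), "fovy" (degrees; the focal length in pixels is half the picture's height over the tangent of half this angle, whatever the lens; pixels are square), "cx", "cy" (the principal point, pixels), "cam_to_world" (4x4, takes a point from camera to world coordinates). Camera axes: x right, y up, looking along -z (the intrinsics and any distortion apply to the point x, -y, -z); pixel columns grow to the right and rows downward; lengths in m; the calibration is good to about 2 mm. A picture is of the moment at which its call begins.
- env.hand_in(): hands the job in; it is judged then, once.
The state is a dict: "clock": time; "joint_pos": joint angles; "qvel": joint speeds; "tau": joint torques, N m; "tcp_pos": TCP position; "orientation": TCP orientation; "wrist_force": force on the tool from outside, world axes, zero at the start; "ft_torque": the same for the moment, N m; "finger_gap": finger opening in m; "grip_force": force on a finger pad.
Only numpy, scipy, OpenCV 4.12 (cv2) and the standard library are available. Lean on these libraries where they do the work, as an engineer would, in place of code of your own. Each camera call takes 0.05 s, during which the arm holds its last target. There are 200 camera calls.

## Working session

There is one attempt and no reset: what is moved stays moved. The work goes in short steps, Python scripts to look and compute and a tool call to move; the robot and the scene stay as the last step left them, time stands still between calls to the robot, and variables do not carry over. Pictures are saved under pics/ and viewed, at most 10 in all, crops included, and the job is handed in when it is done.

Besides the shell and the picture viewer there is one more tool, called after "Call:" in YAML: its name, and indented under it one key for each argument. jog_arm: Moves the arm, as the interface text tells. Its arguments: {"type":"object","properties":{"gripper":{"type":"array"},"offset":{"type":"array"},"twist":{"type":"array"},"squeeze":{"type":"number"}},"required":["gripper","offset","twist"]}

```bash
mkdir -p pics
cat > h.py <<'E'
import numpy as np,cv2,pickle
from workcell import env
def grab(n,save=None):
    d=env.read_camera(n)
    if save: cv2.imwrite('pics/'+save,d['image'][:,:,::-1])
    pickle.dump(d,open(f'{n}.pkl','wb')); return d
def cloud(d):
    im=d['z_map'];h,w=im.shape;f=h/2/np.tan(np.radians(d['fovy'])/2)
    v,u=np.mgrid[:h,:w]
    P=np.stack([(u-d['cx'])/f*im,-(v-d['cy'])/f*im,-im,np.ones_like(im)],-1)
    return (P@np.array(d['cam_to_world']).T)[...,:3]
E
python3 - <<'E'
from h import *
a=grab('top','top.png');b=grab('scene','scene.png')
cv2.imwrite('pics/both.png',cv2.resize(np.vstack([a['image'],b['image']])[:,:,::-1],(400,600)))
for d in(a,b):print({k:(v if k not in('image','z_map') else (v>0).mean()) for k,v in d.items()})
print(env.get_state())
E
```

```text
{'image': np.float64(1.0), 'z_map': np.float64(0.9959821428571428), 'fovy': 44.185840545095864, 'cx': 279.59233250077403, 'cy': 197.79477035984968, 'cam_to_world': array([[ 1.12306235e-02,  9.81281926e-01, -1.92248941e-01,
         2.77138616e-01],
       [-9.99936701e-01,  1.08896448e-02, -2.83018979e-03,
        -5.16919591e-02],
       [-6.83691403e-04,  1.92268557e-01,  9.81342109e-01,
         1.13702224e+00],
       [ 0.00000000e+00,  0.00000000e+00,  0.00000000e+00,
         1.00000000e+00]])}
{'image': np.float64(1.0), 'z_map': np.float64(0.9961394557823129), 'fovy': 42.2017642317742, 'cx': 285.2812151428154, 'cy': 212.367722020953, 'cam_to_world': array([[-0.09165862, -0.79363609,  0.60144863,  1.1213941 ],
       [ 0.99567046, -0.08241974,  0.0429804 ,  0.02849453],
       [ 0.01546044,  0.60278416,  0.79775449,  0.95108682],
       [ 0.        ,  0.        ,  0.        ,  1.        ]])}
{'clock': 0.1, 'joint_pos': array([1.12640057e+00, 3.13942522e-01, 4.50800206e-02, 1.30358345e+00,
       4.18189811e-05, 1.43122929e+00]), 'qvel': array([-0.00028042, -0.00126913,  0.00334942,  0.00046621, -0.00023732,
       -0.00076215]), 'tau': array([ 2.17999681e-03, -4.81727028e+01,  2.99243349e+01,  1.27284246e-02,
       -1.85285871e-04, -2.08119452e-06]), 'tcp_pos': array([0.17235728, 0.54808579, 0.23048309]), 'orientation': array([-2.57446918e-04,  1.51824905e-01,  9.88407061e-01, -7.83883430e-04]), 'wrist_force': array([-0.0382079 ,  0.93459911, -0.05500414]), 'ft_torque': array([ 0.00411322, -0.01670473,  0.0104736 ]), 'grip_force': 0.0, 'finger_gap': 0.08525720256285897}
```

View pics/top.png

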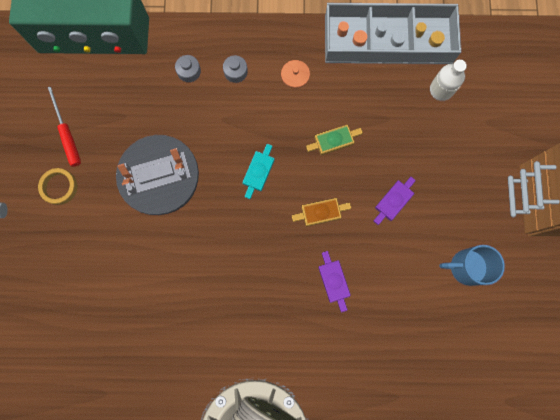

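View pics/scene.png

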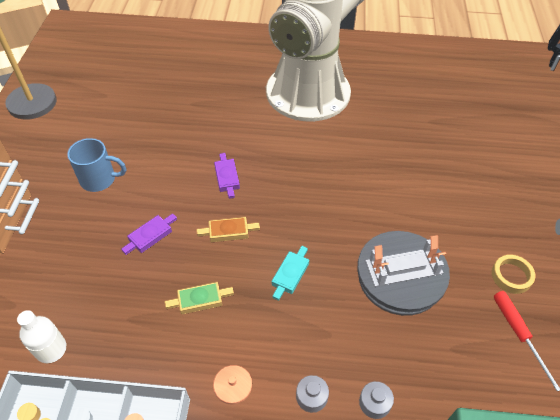

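Top view: amber segment at (321,211) in a brass frame. Others of that shape: green at (335,139), purple at (395,200) and (335,282), turquoise at (258,170). The turntable with clips is at (157,174). Only (321,211) has both an amber dome and a brass frame, so I'll confirm it in a crop and measure.

```bash
cat >> h.py <<'E'
def rect(m,P):
    # fit min-area rect of world xy of masked points
    q=P[m][:,:2]; r=cv2.minAreaRect((q*1000).astype(np.float32)); b=cv2.boxPoints(r)
    e=b[1]-b[0];g=b[2]-b[1]; L=e if np.hypot(*e)>np.hypot(*g) else g
    return r[0],r[1],np.degrees(np.arctan2(L[1],L[0]))%180
E
python3 - <<'E'
from h import *
a=pickle.load(open('top.pkl','rb'));P=cloud(a);im=a['image']
hsv=cv2.cvtColor(im,cv2.COLOR_RGB2HSV)
def roi(u0,u1,v0,v1):
    m=np.zeros(im.shape[:2],bool);m[v0:v1,u0:u1]=1;return m
for n,r in(('amber',roi(280,365,185,235)),('green',roi(295,370,115,165))):
    m=r&(hsv[...,1]>130)&(hsv[...,2]>130)&(P[...,2]>.004)
    print(n,m.sum(),rect(m,P),np.percentile(P[m][:,2],[5,50,98]))
    m=r&(P[...,2]>.012);print(rect(m,P), P[m].mean(0))
r=roi(105,210,125,225)
m=r&(P[...,2]>.012);print('disc',cv2.minEnclosingCircle((P[m][:,:2]*1000).astype(np.float32)),np.percentile(P[m][:,2],[5,25,50,75,90,99]))
c=(hsv[...,0]<14)&(hsv[...,1]>120)&(hsv[...,2]>100)&(P[...,2]>.04)&r
n,l,s,ce=cv2.connectedComponentsWithStats(c.astype(np.uint8))
for i in range(1,n):
    if s[i,4]>8:print(ce[i],s[i,4],P[l==i].mean(0),P[l==i][:,2].max())
print('bench',np.median(P[300:380,100:200,2]))
cv2.imwrite('pics/c1.png',np.hstack([cv2.resize(im[180:245,275:365,::-1],(400,290),interpolation=2),cv2.resize(im[120:230,105:215,::-1],(290,290),interpolation=2)]))
E
```

```text
amber 939 ((406.86083984375, -94.03541564941406), (91.78912353515625, 257.017578125), np.float32(142.26923)) [0.01315    0.02029236 0.03007294]
((406.84661865234375, -93.69215393066406), (90.93785858154297, 257.0662536621094), np.float32(142.57639)) [ 0.46333508 -0.13800338  0.04113567]
green 415 ((488.48040771484375, -99.03700256347656), (99.71210479736328, 421.52728271484375), np.float32(154.06435)) [0.01146819 0.01875011 0.03010904]
((488.0752258300781, -98.83992004394531), (99.71210479736328, 420.6260070800781), np.float32(154.06435)) [ 0.62777129 -0.16754039  0.03482406]
disc ((440.70281982421875, 117.32205963134766), 235.20001220703125) [0.03602212 0.0386354  0.0409395  0.04680271 0.06302691 0.10711632]
[176.35185185 158.07407407] 108 [0.56456114 0.16841534 0.09013413] 0.10722825036347294
[124.06896552 173.22413793] 116 [0.52842056 0.27273736 0.09926716] 1.1370222428254062
bench 0.0012682671617865182
```

View pics/c1.png

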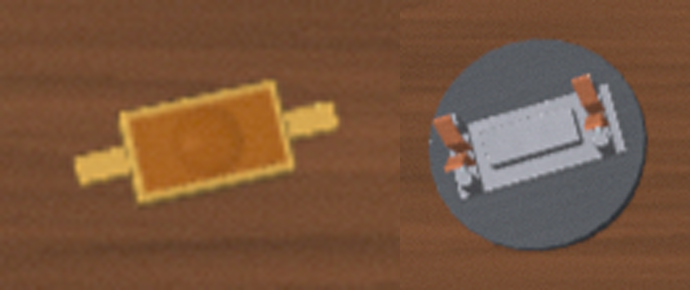

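The crop shows the amber dome in a brass frame with two ears, so it is the one meant. I'll redo the measurements without the invalid depth pixels.

Run:
```python
from h import *
for cam,A,D in(('top',(280,365,185,235),(105,210,125,225)),('scene',(190,265,205,255),(350,455,225,320))):
    a=pickle.load(open(cam+'.pkl','rb'));P=cloud(a);im=a['image']
    hsv=cv2.cvtColor(im,cv2.COLOR_RGB2HSV);ok=(a['z_map']>0)&(P[...,2]<.2)
    def roi(u0,u1,v0,v1):
        m=np.zeros(im.shape[:2],bool);m[v0:v1,u0:u1]=1;return m&ok
    m=roi(*A)&(P[...,2]>.011)&(hsv[...,1]>100)
    print(cam,'amber all',rect(m,P)); m&=P[...,2]>.0165;print('frame',rect(m,P),np.percentile(P[m][:,2],[5,50,98]))
    r=roi(*D);m=r&(P[...,2]>.03)&(P[...,2]<.045)
    z=P[m];print('disc z',np.median(z[:,2]),cv2.minEnclosingCircle((z[:,:2]*1000).astype(np.float32)))
    h=np.histogram(P[r][:,2],np.arange(.03,.12,.004));print(h[0])
    m=r&(P[...,2]>.057)&(P[...,2]<.064)&(hsv[...,1]<60);print('rail',rect(m,P),P[m].mean(0))
    c=(hsv[...,0]<14)&(hsv[...,1]>120)&(hsv[...,2]>100)&(P[...,2]>.05)&r
    n,l,s,ce=cv2.connectedComponentsWithStats(c.astype(np.uint8))
    for i in range(1,n):
        if s[i,4]>8:print(ce[i],s[i,4],P[l==i].mean(0),P[l==i][:,2].max())
```

```text
top amber all ((467.64404296875, -140.09771728515625), (46.82490158081055, 131.433837890625), np.float32(102.57057))
frame ((467.6753845214844, -139.32736206054688), (46.32891082763672, 129.3359832763672), np.float32(102.77607)) [0.01711477 0.02107874 0.02988027]
disc z 0.03948359223792686 ((542.903564453125, 220.97244262695312), 90.3138656616211)
[  57  861 2099  788  315   84   69  332  183   29   28   42   53   29
   42   34   28   47   37    6    0    0]
rail ((543.51025390625, 220.64044189453125), (59.46609878540039, 125.24021911621094), np.float32(107.81774)) [0.54309953 0.22066644 0.06080598]
[176.35185185 158.07407407] 108 [0.56456114 0.16841534 0.09013413] 0.10722825036347294
[124.09649123 173.18421053] 114 [0.5307091  0.27541427 0.09068379] 0.10737473235658124
scene amber all ((469.1512451171875, -138.09396362304688), (51.6705322265625, 130.965087890625), np.float32(103.22533))
frame ((469.4564208984375, -136.43556213378906), (47.81552505493164, 124.42797088623047), np.float32(102.105804)) [0.01684244 0.01931839 0.02727583]
disc z 0.03762178635485136 ((544.028076171875, 222.37393188476562), 91.69770812988281)
[ 178 2230 1311  560  166  123  187  445   87   55   90  108   50   40
   34   46   33   53   19    0    0    0]
rail ((546.6327514648438, 221.31924438476562), (60.81318283081055, 124.36308288574219), np.float32(109.47712)) [0.54536202 0.22290475 0.05964442]
[433.23333333 249.73333333] 120 [0.52349226 0.27248857 0.0780301 ] 0.10288679121140254
[377.17391304 260.29347826] 92 [0.55843775 0.16474845 0.07806189] 0.10537919981683208
```

Call:
jog_arm:
  gripper: [1, 1, 1, 1, 1, 1, 1, 1]
  offset:
    - [4.1, -4.5, -0.5]
    - [8.2, -9, -1]
    - [12.3, -13.5, -2]
    - [16.5, -18, -3]
    - [20.6, -22.5, -4]
    - [24.7, -28, -5]
    - [25.6, -34, -5]
    - [26.5, -40, -5]
  twist: [-8, -16, -24, -32, -40, -48, -55, -60]
  squeeze: 60

```text
clock: 1.1
tcp_pos: [0.4374, 0.1488, 0.1807]
orientation: [-0.0, 0.627, 0.779, -0.0]
wrist_force: [0.4, -1.2, -0.3]
finger_gap: 0.0854
grip_force: 0.0
```

Call:
jog_arm:
  gripper: [1, 1, 1, 1, 1, 1, 1, 1]
  offset:
    - [0.6, -6, 0]
    - [1.2, -12, -1]
    - [1.8, -18, -2]
    - [2.4, -24, -3]
    - [3, -28.8, -4]
    - [3, -28.8, -4]
    - [3, -28.8, -4]
    - [3, -28.8, -4]
  twist: [0, 0, 0, 0, 0, 0, 0, 0]

```text
clock: 2.1
tcp_pos: [0.467, -0.1358, 0.1415]
orientation: [-0.0, 0.625, 0.781, 0.0]
wrist_force: [-0.3, 0.2, 0.0]
finger_gap: 0.0853
grip_force: 0.0
```

Run:
```python
from h import *
a=grab('wrist','w1.png');s=env.get_state();R=s['orientation']
print(s['clock'],s['tcp_pos'],R,s['joint_pos'],s['wrist_force'])
P=cloud(a);hsv=cv2.cvtColor(a['image'],cv2.COLOR_RGB2HSV)
m=(a['z_map']>0)&(P[...,2]>.010)&(P[...,2]<.032)&(np.hypot(P[...,0]-.468,P[...,1]+.139)<.08)
print(m.sum(),rect(m,P),np.percentile(P[m][:,2],[5,50,98]))
m&=P[...,2]>.025;print('dome',m.sum(),rect(m,P))
```

```text
2.15 [ 0.46718852 -0.13582426  0.14158508] [4.88496507e-05 6.24898468e-01 7.80706020e-01 1.14134588e-04] [-4.48232353e-01  1.91671712e-01 -3.40625734e-01  1.03835236e+00
  2.00459213e-04  9.01770622e-01] [0.41450837 0.05682357 0.09239012]
5370 ((465.7481384277344, -137.36074829101562), (46.145442962646484, 131.18814086914062), np.float32(103.12241)) [0.01318377 0.01861738 0.02687315]
dome 473 ((466.10736083984375, -137.25131225585938), (23.5656795501709, 24.170825958251953), np.float32(162.18713))
```

View pics/w1.png

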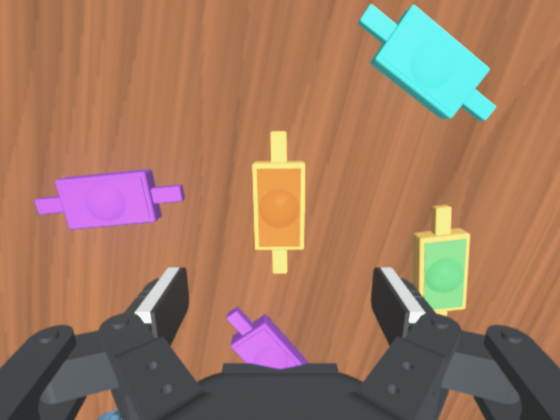

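Call:
jog_arm:
  gripper: [1, 1, 1, 1, 1, 1, 1, 1]
  offset:
    - [-0.1, -0.15, -4]
    - [-0.1, -0.15, -8]
    - [-0.1, -0.15, -11]
    - [-0.1, -0.15, -12.5]
    - [-0.1, -0.15, -13.4]
    - [-0.1, -0.15, -13.4]
    - [-0.1, -0.15, -13.4]
    - [-0.1, -0.15, -13.4]
  twist: [0.4, 0.4, 0.4, 0.4, 0.4, 0.4, 0.4, 0.4]

```text
clock: 3.15
tcp_pos: [0.4669, -0.139, 0.0082]
orientation: [0.001, 0.623, 0.782, 0.0]
wrist_force: [0.2, -0.4, 0.4]
finger_gap: 0.0856
grip_force: 0.0
```

Call:
jog_arm:
  gripper: [1, 1, 0.2, 0, 0, 0, 0, 0]
  offset:
    - [0, 0.15, -0.5]
    - [0, 0.15, -0.5]
    - [0, 0.15, -0.5]
    - [0, 0.15, -0.5]
    - [0, 0.15, -0.5]
    - [0, 0.15, -0.5]
    - [0, 0.15, -0.5]
    - [0, 0.15, -0.5]
  twist: [0, 0, 0, 0, 0, 0, 0, 0]
  squeeze: 60

```text
clock: 4.15
tcp_pos: [0.4666, -0.1372, 0.0027]
orientation: [0.0, 0.623, 0.782, 0.0]
wrist_force: [-0.5, 0.3, 5.6]
finger_gap: 0.0446
grip_force: 62.3
```

Call:
jog_arm:
  gripper: [0, 0, 0, 0, 0, 0, 0, 0]
  offset:
    - [0, 0, 3]
    - [0, 0, 8]
    - [0.5, 2, 13]
    - [1.5, 7, 16]
    - [2.8, 13, 18]
    - [4, 19, 18]
    - [5.3, 25, 18]
    - [6.5, 30, 18]
  twist: [0, 0, 0, 1, 2, 3, 4, 4.7]

```text
clock: 5.15
tcp_pos: [0.5308, 0.1651, 0.1816]
orientation: [-0.0, 0.59, 0.808, -0.0]
wrist_force: [0.8, -0.1, -1.3]
finger_gap: 0.0446
grip_force: 62.1
```

Call:
jog_arm:
  gripper: [0, 0, 0, 0, 0, 0, 0, 0]
  offset:
    - [0.7, 3.5, 0]
    - [1.2, 5.9, 0]
    - [1.2, 5.9, -1]
    - [1.2, 5.9, -1]
    - [1.2, 5.9, -1]
    - [1.2, 5.9, -1]
    - [1.2, 5.9, -1]
    - [1.2, 5.9, -1]
  twist: [0, 0, 0, 0, 0, 0, 0, 0]

```text
clock: 6.15
tcp_pos: [0.5434, 0.2216, 0.1726]
orientation: [0.0, 0.591, 0.807, 0.0]
wrist_force: [-0.0, -0.4, -1.9]
finger_gap: 0.0444
grip_force: 62.1
```

Run:
```python
from h import *
a=grab('wrist');b=grab('scene');s=env.get_state()
print(s['clock'],s['tcp_pos'],s['orientation'],s['finger_gap'],s['grip_force'],s['wrist_force'])
t=s['tcp_pos']
for n,d in(('w',a),('s',b)):
    P=cloud(d);hsv=cv2.cvtColor(d['image'],cv2.COLOR_RGB2HSV);ok=(d['z_map']>0)
    near=ok&(np.hypot(P[...,0]-t[0],P[...,1]-t[1])<.085)
    m=near&(hsv[...,0]>8)&(hsv[...,0]<35)&(hsv[...,1]>120)&(P[...,2]>t[2]-.015)&(P[...,2]<t[2]+.03)
    print(n,m.sum(),rect(m,P),np.percentile(P[m][:,2],[2,50,98]))
    c=near&(hsv[...,0]<14)&(hsv[...,1]>100)&(hsv[...,2]>80)&(P[...,2]>.05)&(P[...,2]<.115)
    nn,l,st,ce=cv2.connectedComponentsWithStats(c.astype(np.uint8))
    for i in range(1,nn):
        if st[i,4]>15:print(ce[i],st[i,4],P[l==i].mean(0),P[l==i][:,2].max())
cv2.imwrite('pics/p2.png',np.hstack([cv2.resize(a['image'],(400,300)),cv2.resize(b['image'][170:350,290:530],(400,300))])[:,:,::-1])
```

```text
6.25 [0.54329301 0.22179712 0.17246945] [9.40549427e-05 5.90431041e-01 8.07088072e-01 1.42833067e-04] 0.04465031688982823 62.072142362594604 [-0.88125778  0.10502979 -2.61181942]
w 12653 ((539.9180297851562, 229.798583984375), (46.07417297363281, 113.55538177490234), np.float32(107.957596)) [0.1815352  0.18904175 0.19692464]
[299.26855124 141.82685512] 283 [0.53776282 0.28191818 0.09422352] 0.10345431108751002
s 644 ((544.562255859375, 219.69692993164062), (47.97246170043945, 132.77236938476562), np.float32(109.2861)) [0.17523984 0.18794601 0.19678127]
[433.52571429 248.8       ] 175 [0.52274242 0.2726035  0.08018674] 0.10285464788450782
[377.90857143 257.94857143] 175 [0.55577078 0.1655304  0.08225763] 0.1045640288358759
```

View pics/p2.png

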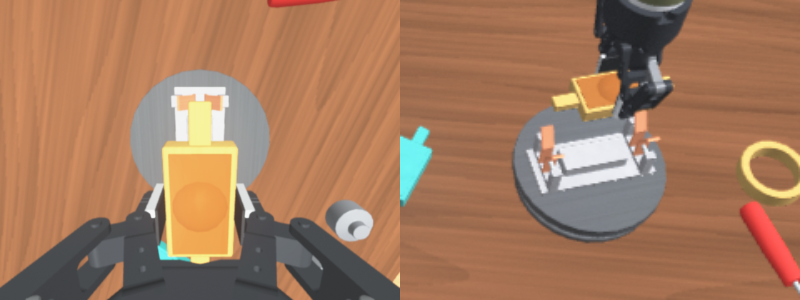

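Call:
jog_arm:
  gripper: [0, 0, 0, 0, 0, 0, 0, 0]
  offset:
    - [0, 0, -2]
    - [0, 0, -4]
    - [0, 0, -5.5]
    - [0, 0, -6.5]
    - [0, 0, -7.3]
    - [0, 0, -8]
    - [0, 0, -8.5]
    - [0, 0, -8.5]
  twist: [0, 0, 0, 0, 0, 0, 0, 0]
  squeeze: 90

```text
clock: 7.25
tcp_pos: [0.5431, 0.2218, 0.0871]
orientation: [-0.0, 0.59, 0.807, -0.0]
wrist_force: [0.3, -0.4, -2.3]
finger_gap: 0.044
grip_force: 96.5
```

Call:
jog_arm:
  gripper: [0, 0, 0, 0, 0, 0, 0, 0]
  offset:
    - [0, 0, -0.3]
    - [0, 0, -0.6]
    - [0, 0, -0.9]
    - [0, 0, -1.2]
    - [0, 0, -1.4]
    - [0, 0, -1.6]
    - [0, 0, -1.8]
    - [0, 0, -1.8]
  twist: [0, 0, 0, 0, 0, 0, 0, 0]

```text
clock: 8.25
tcp_pos: [0.5429, 0.2218, 0.0689]
orientation: [-0.0, 0.59, 0.807, -0.0]
wrist_force: [0.8, 0.3, -2.1]
finger_gap: 0.0434
grip_force: 96.8
```

Run:
```python
from h import *
a=grab('wrist');b=grab('scene');s=env.get_state()
print(s['clock'],s['tcp_pos'],s['finger_gap'],s['wrist_force'],s['ft_torque'])
t=s['tcp_pos']
for n,d in(('w',a),('s',b)):
    P=cloud(d);hsv=cv2.cvtColor(d['image'],cv2.COLOR_RGB2HSV);ok=(d['z_map']>0)
    near=ok&(np.hypot(P[...,0]-t[0],P[...,1]-t[1])<.085)
    m=near&(hsv[...,0]>8)&(hsv[...,0]<35)&(hsv[...,1]>120)&(P[...,2]>t[2]-.015)&(P[...,2]<t[2]+.03)
    print(n,m.sum(),rect(m,P),np.percentile(P[m][:,2],[2,50,98]))
cv2.imwrite('pics/p3.png',np.hstack([cv2.resize(a['image'],(400,300)),cv2.resize(b['image'][210:330,330:490],(400,300),interpolation=2)])[:,:,::-1])
```

```text
8.35 [0.54286129 0.2217683  0.06885606] 0.04338013842022885 [ 0.95096649  0.06207576 -2.10082213] [-0.01727087 -0.07710972 -0.05400149]
w 13982 ((539.8628540039062, 229.31399536132812), (45.46152114868164, 114.34078979492188), np.float32(107.58199)) [0.07786788 0.08512698 0.09531923]
s 731 ((543.95458984375, 219.84054565429688), (47.57896041870117, 132.71185302734375), np.float32(109.281456)) [0.07067723 0.08458526 0.09770404]
```

View pics/p3.png

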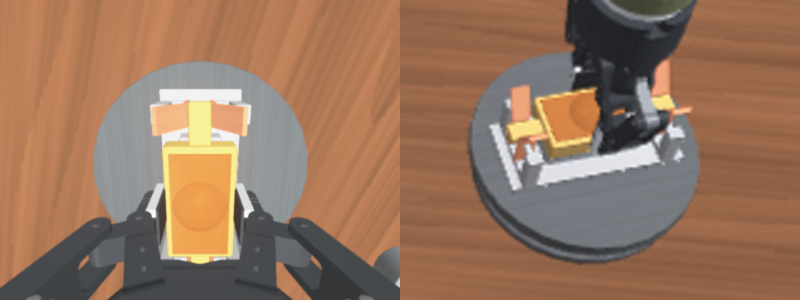

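The wrist view shows the ear centred between the clips, at about (200,120), and the segment level. I'll keep pushing.

Call:
jog_arm:
  gripper: [0, 0, 0, 0, 0, 0, 0, 0]
  offset:
    - [0, 0, -0.1]
    - [0, 0, -0.2]
    - [0, 0, -0.3]
    - [0, 0, -0.4]
    - [0, 0, -0.5]
    - [0, 0, -0.6]
    - [0, 0, -0.6]
    - [0, 0, -0.6]
  twist: [0, 0, 0, 0, 0, 0, 0, 0]

```text
clock: 9.35
tcp_pos: [0.5431, 0.2218, 0.0632]
orientation: [-0.0, 0.59, 0.807, -0.0]
wrist_force: [0.4, -0.1, -1.3]
finger_gap: 0.0439
grip_force: 96.8
```

Call:
jog_arm:
  gripper: [0, 0, 0, 0, 0, 0, 0, 0]
  offset:
    - [0, 0, -0.1]
    - [0, 0, -0.2]
    - [0, 0, -0.3]
    - [0, 0, -0.3]
    - [0, 0, -0.3]
    - [0, 0, -0.3]
    - [0, 0, -0.3]
    - [0, 0, -0.3]
  twist: [0, 0, 0, 0, 0, 0, 0, 0]

```text
clock: 10.35
tcp_pos: [0.5432, 0.2219, 0.0629]
orientation: [0.001, 0.59, 0.807, 0.001]
wrist_force: [-5.8, -1.8, 16.7]
finger_gap: 0.0435
grip_force: 98.9
```

Call:
jog_arm:
  gripper: [0, 0, 0, 0, 0, 0, 0, 0]
  offset:
    - [0, 0, -0.1]
    - [0, 0, -0.2]
    - [0, 0, -0.3]
    - [0, 0, -0.3]
    - [0, 0, -0.3]
    - [0, 0, -0.3]
    - [0, 0, -0.3]
    - [0, 0, -0.3]
  twist: [0, 0, 0, 0, 0, 0, 0, 0]

```text
clock: 11.35
tcp_pos: [0.5433, 0.2219, 0.0628]
orientation: [0.001, 0.59, 0.807, 0.001]
wrist_force: [-11.4, -3.3, 35.0]
finger_gap: 0.0437
grip_force: 101.1
```

Run:
```python
from h import *
a=grab('wrist');b=grab('scene');s=env.get_state()
print(s['clock'],s['tcp_pos'],s['finger_gap'],s['wrist_force'],s['ft_torque'])
t=s['tcp_pos']
for n,d in(('w',a),('s',b)):
    P=cloud(d);hsv=cv2.cvtColor(d['image'],cv2.COLOR_RGB2HSV);ok=(d['z_map']>0)
    near=ok&(np.hypot(P[...,0]-t[0],P[...,1]-t[1])<.085)
    m=near&(hsv[...,0]>8)&(hsv[...,0]<35)&(hsv[...,1]>120)&(P[...,2]>t[2]-.015)&(P[...,2]<t[2]+.045)
    print(n,m.sum(),rect(m,P),np.percentile(P[m][:,2],[2,50,98]))
cv2.imwrite('pics/p4.png',np.hstack([cv2.resize(a['image'],(400,300)),cv2.resize(b['image'][210:330,330:490],(400,300),interpolation=2)])[:,:,::-1])
```

```text
11.45 [0.54327798 0.22190343 0.06285997] 0.04346825932920501 [-12.14609872  -3.48010138  35.15266796] [-0.86443382  2.90972299 -0.03468308]
w 14566 ((540.35498046875, 229.79576110839844), (45.496681213378906, 113.25940704345703), np.float32(106.799416)) [0.07207633 0.07934682 0.09961881]
s 778 ((545.11181640625, 220.18600463867188), (47.06067657470703, 133.93673706054688), np.float32(107.90616)) [0.06534007 0.07920981 0.1012997 ]
```

View pics/p4.png

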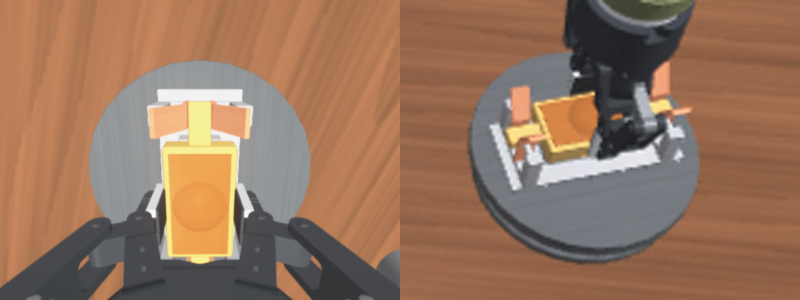

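Call:
jog_arm:
  gripper: [0, 0, 0, 0, 0, 0, 0, 0]
  offset:
    - [0, 0, 0.1]
    - [0, 0, 0.2]
    - [0, 0, 0.3]
    - [0, 0, 0.4]
    - [0, 0, 0.5]
    - [0, 0, 0.5]
    - [0, 0, 0.5]
    - [0, 0, 0.5]
  twist: [0, 0, 0, 0, 0, 0, 0, 0]

```text
clock: 12.45
tcp_pos: [0.5432, 0.2219, 0.063]
orientation: [0.0, 0.59, 0.807, 0.0]
wrist_force: [-2.6, -1.1, 8.0]
finger_gap: 0.0437
grip_force: 97.8
```

Call:
jog_arm:
  gripper: [0.6, 0.7, 0.9, 1, 1, 1, 1, 1]
  offset:
    - [0, 0, 0]
    - [0, 0, 0]
    - [0, 0, 0]
    - [0, 0, 0]
    - [0, 0, 0]
    - [0, 0, 0]
    - [0, 0, 2]
    - [0, 0, 5]
  twist: [0, 0, 0, 0, 0, 0, 0, 0]

```text
clock: 13.45
tcp_pos: [0.5423, 0.2216, 0.1118]
orientation: [-0.001, 0.59, 0.807, -0.001]
wrist_force: [0.7, -0.1, 0.1]
finger_gap: 0.0855
grip_force: 0.0
```

Call:
jog_arm:
  gripper: [1, 1, 1, 1, 1, 1, 1, 1]
  offset:
    - [0, 0, 3]
    - [0, 0, 8]
    - [-2, -5, 12]
    - [-4, -10, 13]
    - [-5, -16, 13]
    - [-5, -20, 13]
    - [-5, -20, 13]
    - [-5, -20, 13]
  twist: [0, 0, 0, 0, 0, 0, 0, 0]

```text
clock: 14.45
tcp_pos: [0.4932, 0.0221, 0.2424]
orientation: [-0.0, 0.591, 0.807, 0.0]
wrist_force: [-0.2, -0.7, -0.4]
finger_gap: 0.0857
grip_force: 0.0
```

Run:
```python
from h import *
a=grab('top');b=grab('scene');s=env.get_state()
print(s['clock'],s['tcp_pos'],s['finger_gap'])
t=[.544,.221,.0628]
for n,d in(('t',a),('s',b)):
    P=cloud(d);hsv=cv2.cvtColor(d['image'],cv2.COLOR_RGB2HSV);ok=(d['z_map']>0)
    near=ok&(np.hypot(P[...,0]-t[0],P[...,1]-t[1])<.085)
    m=near&(hsv[...,0]>8)&(hsv[...,0]<35)&(hsv[...,1]>120)&(P[...,2]>t[2]-.015)&(P[...,2]<t[2]+.045)
    x=near&(P[...,2]>.033)&(P[...,2]<.043);print('disc',np.median(P[x][:,2]))
    f=m&(P[...,2]>.07);q=P[f];dx=q[:,:2]-[.544,.221];ax=np.array([-.306,.952]);u=dx@ax;v=dx@[.952,.306]
    k=(abs(u)<.038)&(abs(v)<.021)&(np.hypot(u,v)>.02);A=np.c_[u[k],v[k],np.ones(k.sum())]
    print(n,m.sum(),rect(m,P),'plane',np.linalg.lstsq(A,q[k,2],rcond=None)[0])
    e=(abs(u)>.045)
    print('ears z',[np.median(q[(sg*u>.058)&(abs(v)<.006)&(sg*u<.066)][:,2]) for sg in(1,-1)])
cv2.imwrite('pics/p5.png',np.hstack([cv2.resize(a['image'][120:225,100:240],(400,300),interpolation=2),cv2.resize(b['image'][210:330,330:490],(400,300),interpolation=2)])[:,:,::-1])
```

```text
14.55 [0.49322335 0.02281938 0.24224505] 0.08493168796534427
disc 0.03994465002805625
t 9 ((545.2938232421875, 284.78118896484375), (7.106622695922852, 4.003841876983643), np.float32(86.18746)) plane [0. 0. 0.]
ears z [np.float64(nan), np.float64(nan)]
disc 0.03752084820020207
s 1016 ((545.5393676757812, 220.0748748779297), (48.755699157714844, 132.83984375), np.float32(108.67639)) plane [-0.00183312  0.00574527  0.07874203]
ears z [np.float64(0.08272555917884128), np.float64(0.07303791668274573)]
  return _methods._mean(a, axis=axis, dtype=dtype,
  ret = ret.dtype.type(ret / rcount)
```

View pics/p5.png

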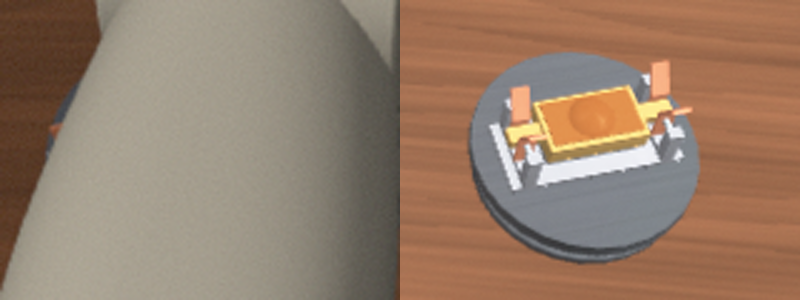

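Run:
```python
from h import *
d=pickle.load(open('scene.pkl','rb'));P=cloud(d);ok=d['z_map']>0
hsv=cv2.cvtColor(d['image'],cv2.COLOR_RGB2HSV)
for n,c,hh in(('green',None,(45,80)),('amber',(.545,.2205),(8,35))):
    m=ok&(hsv[...,0]>hh[0])&(hsv[...,0]<hh[1])&(hsv[...,1]>100)
    if c is None:
        r=np.zeros_like(m);r[275:320,165:235]=1;m&=r;c=np.median(P[m][:,:2],0)
    k=np.hypot(P[...,0]-c[0],P[...,1]-c[1]);m&=(k>.019)&(k<.03);q=P[m];z=q[:,2];z=z[z>np.median(z)-.004]
    print(n,c,m.sum(),np.median(z),z.std())
k=np.hypot(P[...,0]-.6,P[...,1]+.0);print('bench',np.median(P[300:330,260:290,2]))
```

```text
green [ 0.63568394 -0.16712796] 0 nan nan
amber (0.545, 0.2205) 380 0.07843511628553979 0.001655427301170892
bench -0.0007274243988378837
  return _methods._mean(a, axis=axis, dtype=dtype,
  ret = ret.dtype.type(ret / rcount)
  ret = _var(a, axis=axis, dtype=dtype, out=out, ddof=ddof,
  arrmean = um.true_divide(arrmean, div, out=arrmean,
  ret = ret.dtype.type(ret / rcount)
```

```bash
python3 -c "
from workcell import env;print(env.hand_in())"
```

```text
the job is handed in; nothing more can be done
None
```

The amber segment sits dome up between the clips and was pressed to a hard stop on the rail (level, top within about 1 mm of home), then released and handed in at about 14.6 s. I never moved toward the green segment, but did not re-measure its position afterwards.

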